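# Heft three alike housings and stack the two filled ones, heaviest at the bottom

## Robot

A 6-joint arm with a two-finger parallel gripper is mounted at the origin on the work surface. World frame = base frame: x ahead of the robot, y to its left, z up, the work surface at z = 0. Lengths are in m, angles in rad, forces in N, time in s.
With the tool pointing down it reaches from about 0.35 to 0.975 m from the base axis. Payload 4.9 kg.
Tool frame: the origin (TCP) lies on the front face of the gripper's body, between the roots of the fingers; the fingertips stand ctrl.tip_extent ahead of it and the grasp point (between the pads) lies 54 mm ahead of it (ctrl.tip_extent is the distance from the TCP to the fingertips, in m); z points along the fingers, y is the line along which they close (so a half turn about z gives the same grasp; the last joint's range is limited). The gripper opens to 85 mm and grips with 20 to 120 N. Pads are 22 mm wide; open, the fingers measure 114 mm over their backs; the gripper's body (76 mm by 85 mm) begins 54 mm behind the grasp point. The pads swing forward as they close: fully open they stand 13 mm farther back than shut.
Start: joints at [-1.285, 0.053, 1.613, -0, 1.476, -0.119], TCP at [0.246, -0.574, 0.304] pointing down, gripper open.
Joint ranges: [-3.01, 3.01], [-1.01, 2.22], [0.06, 2.58], [-1.02, 4.17], [0.09, 2.62], [-3.14, 3.14]. Speed limits (rad/s): [2.57, 2.57, 3.14, 3.14, 3.14, 3.14].

## Interface

Orientations are given as a rotation vector (axis times angle).
In Python, from station import ctrl gives the robot as it stands.
- The arm moves only by the tool apply_moves, never from a script. Its argument "rows" is one flat list of numbers, 6 for each row, row after row: the shift along the tool's x, y, z normalised to -1 to 1, where 1 is 0.6 m, then the turn, a rotation vector about the tool's x, y, z normalised to -1 to 1, where 1 is 90 degrees. A call has 1 to 20 rows; each row is the pose to reach, as a shift and turn from the pose commanded when the call began, along the tool's axes at that moment; what a row does not reach only later rows make up. A row lasts 1/10 s, in which the tool goes at most 50 mm and 8.59 degrees, less where a joint would pass 70% of its speed; a pose out of reach is approached as far as the arm can. A call with a number of a shift or a turn outside -1 to 1 is refused whole. A call with a gripper value outside its range is refused whole. "grip" is the opening, from 0 (shut) to 1 (fully open), set as the call begins (left out, the last holds). The fingers move at their own pace and stop on an object; "grip_force" is the grip in N (left out, the last holds). Time passes only in rows, so rows that repeat a pose let the fingers close. It gives the time, the measured TCP pose, the force, the opening and the grip force at its end, in the units of the state.
- ctrl.get_obs(): the state, without advancing time (a new reading comes with each control period).
- ctrl.get_image(name): name is "side" or "top" or "wrist"; returns (picture, depth): 420x560x3 uint8, blue, green, red; 420x560 float32, m along the optical axis (not along the pixel's ray), 0 where there is no reading.
- ctrl.camera_model(name): a dict with "mtx" (3x3 intrinsics, pixels), "R" (3x3) and "t" (3): a world point X has camera coordinates R X + t; the wrist camera has in their place "tool_from_camera" (4x4, takes a point from camera to tool coordinates, whose origin is the TCP and whose axes are the flange's). Camera axes: x right, y down, z forward; pixel columns grow to the right and rows downward; lengths in m; the calibration is good to about 2 mm. A picture is of the moment at which its call begins: read the wrist's pose just before it. camera_model takes no time and is no camera call.
- ctrl.finish_job(): hands the job in; it is judged then, once.
The state is a dict: "t": time; "q": joint angles; "dq": joint speeds; "effort": joint torques, N m; "tool_pos": TCP position; "tool_rot": TCP orientation; "contact_force": force on the tool from outside, world axes, zero at the start; "wrist_torque": the same for the moment, N m; "opening": finger opening in m; "grip_force": force on a finger pad.
Only numpy, scipy, OpenCV 4.12 (cv2) and the standard library are available. Lean on these libraries where they do the work, as an engineer would, in place of code of your own. Each camera call takes 0.05 s, during which the arm holds its last target. There are 200 camera calls.

## Task

The three die-cast housings queued in the track look alike, but one is an empty shell and the other two are filled, one of them much heavier: heft them to tell. Leave the empty, lightest one in the track and stack the other two in the black carrier, the heaviest at the bottom between the side plates and the other squarely on top of it, both lid up, lengthwise with the carrier and in the middle of it. Set them down rather than drop them, and leave the other things on the bench where they are.

Things in the scene. Friction and masses are not known exactly. Their poses are not given: they have to be found in the camera images.
- unit_p_mid (a point): one of three sealed die-cast aluminium housings that look alike but weigh about 0.2, 0.4 and 0.8 kg (which is which changes). A block 66 mm long (own x) by 52 mm wide (own y) by 54 mm high (own z), lid up, either way round. This point is its centre, 27 mm above its underside. All three start in a row in the track.
- unit_q_mid (a point): one of three sealed die-cast aluminium housings that look alike but weigh about 0.2, 0.4 and 0.8 kg (which is which changes). A block 66 mm long (own x) by 52 mm wide (own y) by 54 mm high (own z), lid up, either way round. This point is its centre, 27 mm above its underside. All three start in a row in the track.
- unit_r_mid (a point): one of three sealed die-cast aluminium housings that look alike but weigh about 0.2, 0.4 and 0.8 kg (which is which changes). A block 66 mm long (own x) by 52 mm wide (own y) by 54 mm high (own z), lid up, either way round. This point is its centre, 27 mm above its underside. All three start in a row in the track.
- track_floor (a point): middle of the floor, 20 mm above the bench, of a fixed track 232 mm long (own x). The housings stand in it end to end along x, centres about 70 mm apart, gaps 4 mm. Side guides rise 8 mm above the floor (66 mm over their outsides), end stops 24 mm, close against the outer housings. So a housing can be taken there only across its 52 mm width, above the guides, not by its ends.
- carrier_floor (a point): middle of the floor, 8 mm above the bench, of a fixed black carrier, 112 mm (own x) by 86 mm. Housings lie lengthwise along x. Upright side plates, 50 mm long in x, stand 62 mm apart, 60 mm high above the floor with lips flaring to y = +-41 mm: no room for fingers beside the bottom housing's 52 mm width. Both x ends are open: there hold it by its 66 mm ends. Low clamps (40 mm) reach to y = +-119 mm.
- mat_spot (a point): a clear spot on top (3 mm above the bench) of the blue bench mat (210 x 160 mm, fixed, between track and carrier), free for 60 mm all round: a place to put a housing down and take it another way. A screwdriver lies on the far part of the mat.
- suction_cup: bystander, to be left alone: loose black rubber suction cup, 66 mm across, 50 mm high; origin at its underside
- gauge: bystander, to be left alone: hand-held force gauge lying flat, about 180 x 72 x 36 mm; origin at its underside
- regulator: bystander, to be left alone: spare regulator with a dial, about 45 mm square and 82 mm high; origin at its underside
- offcut: bystander, to be left alone: off-cut of extrusion, 150 x 30 x 30 mm; origin at its underside
- dispenser: bystander, to be left alone: white bottle, 52 mm across, 140 mm high; origin at its underside
- spanner: bystander, to be left alone: open spanner, 170 mm long; origin at its underside
- screw_pot: bystander, to be left alone: grey bowl, 68 mm across, 45 mm high; origin at its underside
- screwdriver: bystander, to be left alone: screwdriver, 140 mm long, on the mat; origin at its underside
Not all that is in view belongs to the job. Leave any green or orange look-alike of the part that bears unit_p_mid alone.

How it is judged:
By the outcome, as a careful person would: the job done as asked, in the order asked, and still so for the second after the job is handed in, with the robot touching nothing.
It also fails if it takes over 72 s, if anything falls off the work surface, if the arm or the gripper's body presses on something with over 40 N, if the wrist force passes 120 N, or if a joint passes its speed limit or range.

## Working session

There is one attempt and no reset: what is moved stays moved. The work goes in short steps, Python scripts to look and compute and a tool call to move; the robot and the scene stay as the last step left them, time stands still between calls to the robot, and variables do not carry over. Pictures are saved under pics/ and viewed, at most 10 in all, crops included, and the job is handed in when it is done.

Besides the shell and the picture viewer there is one more tool, called after "Emit:" as name(argument=value, ...) on one line, values as JSON. apply_moves: Moves the arm, as the interface text tells. Its arguments: {"type":"object","properties":{"rows":{"type":"array","items":{"type":"number"}},"grip":{"type":"number"},"grip_force":{"type":"number"}},"required":["rows"]}

```bash
ls; mkdir -p pics; python3 - <<'E'
from station import ctrl
import cv2,numpy as np
o=ctrl.get_obs();print(o,ctrl.tip_extent)
for n in("top","side"):
    im,d=ctrl.get_image(n);cv2.imwrite(f"pics/{n}0.png",im);np.savez(f"{n}0.npz",im=im,d=d);m=ctrl.camera_model(n);print(n,m)
print(ctrl.camera_model("wrist"))
E
```

```text
pics
{'t': 0.0, 'q': array([-1.28501686e+00,  5.33948689e-02,  1.61430868e+00,  1.00653117e-05,
        1.47600585e+00, -1.18994832e-01]), 'dq': array([-2.74151427e-04,  1.04845070e-03, -4.33176074e-05,  6.95566193e-04,
       -7.01379787e-04, -1.21408376e-03]), 'effort': array([ 9.18572441e-04, -3.93681765e+01, -3.70175278e+01,  1.36813441e-07,
        7.16357521e-03,  3.40142698e-06]), 'tool_pos': array([ 0.2460015 , -0.57402998,  0.30263053]), 'tool_rot': array([-3.07540441e+00, -6.31060630e-01,  2.61098054e-04]), 'contact_force': array([-0.0598216 , -0.08143415,  0.38283674]), 'wrist_torque': array([0.0451384 , 0.0053022 , 0.04398659]), 'grip_force': 0.0, 'opening': 0.08521565893314456} 0.0726
top {'mtx': array([[443.75446624,   0.        , 276.82482092],
       [  0.        , 443.75446624, 206.66559709],
       [  0.        ,   0.        ,   1.        ]]), 'R': array([[ 0.01561299, -0.99985891, -0.00619629],
       [-0.99507288, -0.01493084, -0.09801546],
       [ 0.09790911,  0.00769608, -0.9951656 ]]), 't': array([0.06394137, 0.53131864, 1.19174167])}
side {'mtx': array([[522.
[... 168 characters left out ...]
 -0.68346164, -0.02189209],
       [-0.34116305,  0.39159526, -0.85455305],
       [ 0.59262707, -0.61606277, -0.51890251]]), 't': array([0.45503566, 0.20404556, 0.95853386])}
{'mtx': array([[291.39930825,   0.        , 281.55321176],
       [  0.        , 291.39930825, 210.44873943],
       [  0.        ,   0.        ,   1.        ]]), 'tool_from_camera': array([[-1.21542608e-04, -9.65763348e-01, -2.59424633e-01,
         6.53313129e-02],
       [ 9.99999747e-01,  6.45299471e-05, -7.08734684e-04,
         1.18568013e-03],
       [ 7.01210639e-04, -2.59424654e-01,  9.65763096e-01,
        -6.96381387e-02],
       [ 0.00000000e+00,  0.00000000e+00,  0.00000000e+00,
         1.00000000e+00]])}
```

View pics/top0.png

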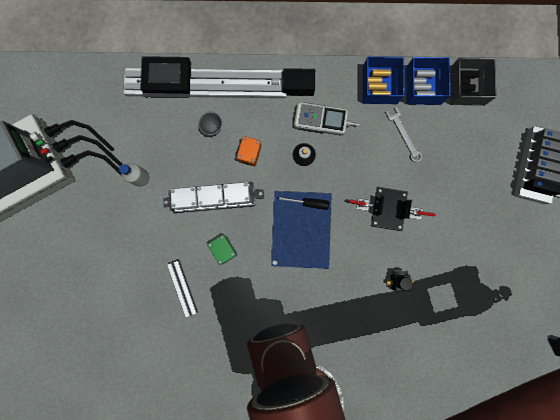

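View pics/side0.png

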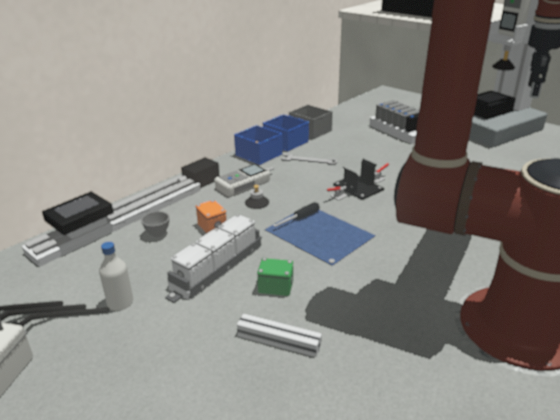

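Top view: the housings are the three white-lidded blocks at (181,198), (210,196) and (239,194). The look-alikes are green at (222,249) and orange at (248,151), both excluded. The carrier is at (390,209) with red clamps along image x, and the mat is at (301,230) with the screwdriver at (305,202).

```bash
cat > h.py <<'E'
import numpy as np,cv2
from scipy.spatial.transform import Rotation as Rn
def cloud(im,d,m,R=None,t=None):
    v,u=np.mgrid[:d.shape[0],:d.shape[1]];K=m["mtx"]
    P=np.stack([(u-K[0,2])/K[0,0]*d,(v-K[1,2])/K[1,1]*d,d],-1)
    return P
def world(im,d,m,o=None):
    P=cloud(im,d,m)
    if "R" in m: return (P-m["t"])@m["R"]
    T=m["tool_from_camera"]; W=P@T[:3,:3].T+T[:3,3]
    return W@Rn.from_rotvec(o["tool_rot"]).as_matrix().T+o["tool_pos"]
def rect(W,mask):
    p=W[mask][:,:2]; r=cv2.minAreaRect((p*1000).astype(np.float32)); return r,np.median(W[mask][:,2]),len(p)
E
python3 - <<'E'
from h import *
from station import ctrl
z=np.load("top0.npz");im,d=z["im"],z["d"];W=world(im,d,ctrl.camera_model("top"))
def roi(u0,u1,v0,v1):
    m=np.zeros(d.shape,bool);m[v0:v1,u0:u1]=1;return m&(d>0)
Z=W[...,2]
print("bench",np.median(Z[300:330,20:120]),"mat",np.median(Z[215:260,280:325]))
print("units",rect(W,roi(160,265,175,220)&(Z>.055)&(Z<.09)))
print("track",rect(W,roi(160,265,175,220)&(Z>.012)))
print("carrier plates",rect(W,roi(340,440,180,235)&(Z>.05)))
print("carrier all",rect(W,roi(340,440,180,235)&(Z>.01)), rect(W,roi(367,413,183,235)&(Z>.004)))
print("mat",rect(W,roi(265,335,185,275)&(im[...,0]>im[...,2]+25.)))
print("sd",rect(W,roi(270,335,190,213)&(Z>.009)))
mk=roi(160,265,175,220)&(Z>.055)&(Z<.09)&(im.min(2)>140)
n,l,s,c=cv2.connectedComponentsWithStats(mk.astype(np.uint8))
for i in range(1,n):
    if s[i,4]>100: print(c[i],rect(W,l==i))
cv2.imwrite("pics/crop.png",np.hstack([cv2.resize(im[165:265,155:275],None,fx=3.3,fy=3.3),cv2.resize(im[165:265,330:450],None,fx=3.3,fy=3.3)]))
cv2.imwrite("pics/crop.png",np.hstack([cv2.resize(im[165:265,155:275],None,fx=3.3,fy=3.3,interpolation=2),cv2.resize(im[165:265,330:450],None,fx=3.3,fy=3.3,interpolation=2)]))
E
```

```text
bench 0.0010803949673704686 mat 0.003104278317561136
units (((554.595458984375, 251.4986572265625), (53.21176528930664, 206.40090942382812), 6.055696487426758), np.float64(0.07384867605102677), 1524)
track (((554.8788452148438, 251.55462646484375), (66.76404571533203, 271.029052734375), 6.29337215423584), np.float64(0.07267540119375414), 2087)
carrier plates (((531.5440063476562, -240.52645874023438), (83.50285339355469, 49.100467681884766), 80.65995025634766), np.float64(0.06360239529749562), 156)
carrier all (((533.7658081054688, -241.19650268554688), (201.2334747314453, 127.0008544921875), 50.41522216796875), np.float64(0.026822826734403695), 663) (((532.3929443359375, -239.39505004882812), (142.9834442138672, 128.0514373779297), 0.9200630784034729), np.float64(0.00864894003341357), 1371)
mat (((471.41925048828125, 3.2493133544921875), (160.03433227539062, 210.2320098876953), 88.34104919433594), np.float64(0.003036525919169774), 3976)
sd (((548.6373291015625, 1.746917724609375), (53.16331100463867, 152.25692749023438), 4.205709934234619), np.float64(0.024532072968617136), 289)
[235.75723831 192.48329621] (((562.1737670898438, 181.2744140625), (50.44492721557617, 64.71070861816406), 5.7808837890625), np.float64(0.07394704093852851), 449)
[209.27433628 194.8340708 ] (((554.8721313476562, 250.97021484375), (50.48945236206055, 64.837646484375), 5.95051383972168), np.float64(0.0741140757913325), 452)
[183.08390023 197.16553288] (((547.6019287109375, 320.2075500488281), (51.29926300048828, 65.07048034667969), 5.4629998207092285), np.float64(0.07411703960232525), 441)
```

View pics/crop.png

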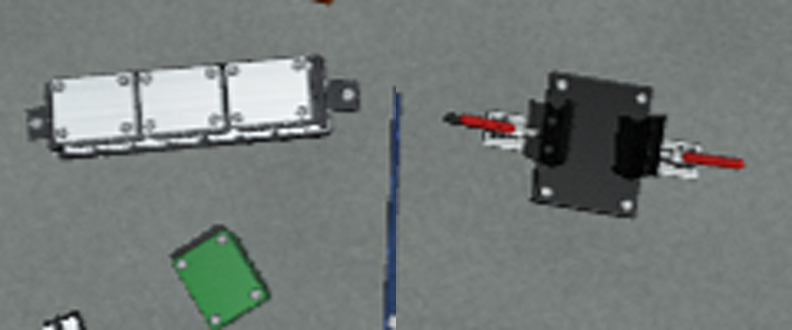

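The close crop shows three white-lidded housings in the track, the green look-alike apart from them, and the empty carrier with its plates left and right, so its open ends are along about world x. Heights agree with the description: lids 74 mm, track at 96°, carrier x axis about -9.3°.

```bash
cat >> h.py <<'E'
def go(o,pos,yaw=None):
    "row for TCP pos (m) and tool-y direction yaw (deg), tool down"
    R=Rn.from_rotvec(o["tool_rot"]);s=R.inv().apply(np.array(pos)-o["tool_pos"])/.6
    y=R.apply([0,1,0]);cur=np.degrees(np.arctan2(y[1],y[0]))
    w=np.zeros(3)
    if yaw is not None:
        c,sn=np.cos(np.radians(yaw)),np.sin(np.radians(yaw))
        T=Rn.from_matrix(np.array([[-sn,c,0],[c,sn,0],[0,0,-1.]]))  # cols x,y,z
        T=Rn.from_matrix(np.column_stack([np.cross([c,sn,0],[0,0,-1]),[c,sn,0],[0,0,-1]]))
        w=(R.inv()*T).as_rotvec()/(np.pi/2)
    print("t %.1f cur yaw %.2f pos %s F %s op %.4f"%(o["t"],cur,o["tool_pos"].round(4),o["contact_force"].round(2),o["opening"]));print("row",np.r_[s,w].round(4).tolist())
E
python3 - <<'E'
from h import *
from station import ctrl
go(ctrl.get_obs(),[.555,.251,.25],6)
E
```

```text
t 0.1 cur yaw -66.80 pos [ 0.246  -0.5741  0.3028] F [ 0.26  0.25 -0.13] op 0.0854
row [1.0149, -1.061, 0.0901, -0.0009, -0.0009, -0.8089]
```

Emit:
apply_moves(rows=[1,-1,0.09,0,0,-0.809,1,-1,0.09,0,0,-0.809,1,-1,0.09,0,0,-0.809,1,-1,0.09,0,0,-0.809,1,-1,0.09,0,0,-0.809,1,-1,0.09,0,0,-0.809,1,-1,0.09,0,0,-0.809,1,-1,0.09,0,0,-0.809,1,-1,0.09,0,0,-0.809,1,-1,0.09,0,0,-0.809,1,-1,0.09,0,0,-0.809,1,-1,0.09,0,0,-0.809,1,-1,0.09,0,0,-0.809,1,-1,0.09,0,0,-0.809,1,-1,0.09,0,0,-0.809,1,-1,0.09,0,0,-0.809,1,-1,0.09,0,0,-0.809,1,-1,0.09,0,0,-0.809,1,-1,0.09,0,0,-0.809,1,-1,0.09,0,0,-0.809], grip=1, grip_force=60)

```text
t: 2.1
tool_pos: [0.561, 0.2127, 0.2496]
tool_rot: [-2.103, -2.334, 0.001]
contact_force: [0.7, 0.1, -0.1]
opening: 0.0859
grip_force: 0.0
```

```bash
python3 - <<'E'
from h import *
from station import ctrl
o=ctrl.get_obs();im,d=ctrl.get_image("wrist");W=world(im,d,ctrl.camera_model("wrist"),o);Z=W[...,2]
np.savez("w1.npz",im=im,d=d,W=W);cv2.imwrite("pics/w1.png",im)
mk=(d>0)&(Z>.067)&(Z<.08)&(im.min(2)>130)
n,l,s,c=cv2.connectedComponentsWithStats(mk.astype(np.uint8))
for i in range(1,n):
    if s[i,4]>300: print(c[i],rect(W,l==i))
go(o,[.562,.1813,.15],6.);go(o,[.562,.1813,.112],6.)
E
```

```text
[273.8208589   97.19263804] (((545.8336181640625, 302.5905456542969), (43.797855377197266, 36.14115524291992), 7.025115489959717), np.float64(0.07362170382676353), 2445)
[264.59330144 136.98405104] (((542.9127197265625, 269.60638427734375), (29.65706443786621, 18.401199340820312), 5.96083927154541), np.float64(0.07360796451953383), 627)
[282.54924242 200.72537879] (((558.8291625976562, 220.12533569335938), (50.50601577758789, 10.789627075195312), 6.3636016845703125), np.float64(0.0735220069484128), 528)
[279.91929082 243.68483726] (((563.0132446289062, 178.31210327148438), (52.03514862060547, 64.70008850097656), 6.336624622344971), np.float64(0.07355864137347712), 3779)
t 2.1 cur yaw 5.97 pos [0.561  0.2127 0.2496] F [ 0.67  0.11 -0.05] op 0.0859
row [-0.0521, -0.0036, 0.166, -0.0005, 0.0003, -0.0003]
t 2.1 cur yaw 5.97 pos [0.561  0.2127 0.2496] F [ 0.67  0.11 -0.05] op 0.0859
row [-0.0521, -0.0036, 0.2293, -0.0005, 0.0003, -0.0003]
```

View pics/w1.png

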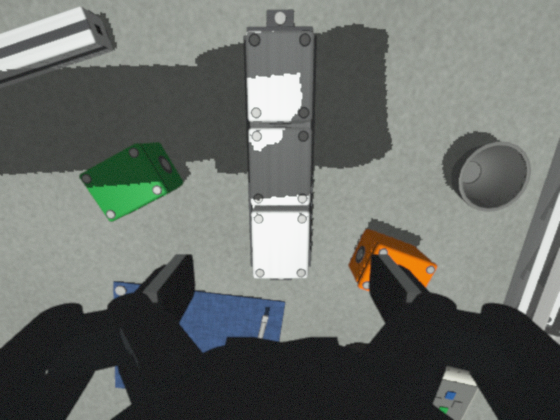

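The wrist view shows the nearest housing at (280,243), free of the fingers. The orange look-alike at (400,258) is close to the right finger, so I check that clearance.

```bash
python3 - <<'E'
from h import *
z=np.load("w1.npz");im=z["im"].astype(int);W=z["W"];d=z["d"]
u=np.radians(6.1);c=np.array([.5625,.180])
for nm,m in(("orange",(im[...,2]>im[...,0]+60)),("green",(im[...,1]>im[...,2]+40))):
    m=m&(d>0)&(W[...,2]>.01)&(W[...,2]<.1);p=W[m]-np.r_[c,0]
    a=p[:,:2]@[np.cos(u),np.sin(u)];b=p[:,:2]@[-np.sin(u),np.cos(u)]
    print(nm,np.percentile(a,[1,99]),np.percentile(b,[1,99]),p[:,2].max())
E
```

```text
orange [0.08018242 0.15319573] [-0.05445401 -0.00911631] 0.055400283988466664
green [-0.17476719  0.20307876] [-0.21444887  0.08455774] 0.056097936827942146
```

Emit:
apply_moves(rows=[-0.054,-0.003,0,0,0,0,-0.054,-0.003,0.08,0,0,0,-0.054,-0.003,0.16,0,0,0,-0.054,-0.003,0.21,0,0,0,-0.054,-0.003,0.229,0,0,0,-0.054,-0.003,0.229,0,0,0,-0.054,-0.003,0.229,0,0,0])

```text
t: 2.85
tool_pos: [0.5642, 0.1806, 0.1147]
tool_rot: [2.102, 2.332, 0.004]
contact_force: [0.1, 0.1, 1.0]
opening: 0.0855
grip_force: 0.0
```

Emit:
apply_moves(rows=[0,0,0,0,0,0,0,0,0,0,0,0,0,0,0,0,0,0,0,0,0,0,0,0,0,0,0,0,0,0,0,0,0,0,0,0], grip=0.45, grip_force=60)

```text
t: 3.45
tool_pos: [0.5641, 0.1813, 0.1147]
tool_rot: [2.101, 2.334, 0.004]
contact_force: [-0.6, -0.7, 5.7]
opening: 0.0513
grip_force: 65.8
```

Emit:
apply_moves(rows=[0,0,-0.01,0,0,0,0,0,-0.02,0,0,0,0,0,-0.025,0,0,0,0,0,-0.025,0,0,0,0,0,-0.025,0,0,0,0,0,-0.025,0,0,0,0,0,-0.025,0,0,0], grip=0.45)

```text
t: 4.15
tool_pos: [0.5627, 0.1809, 0.1271]
tool_rot: [-2.102, -2.334, 0.001]
contact_force: [0.7, 0.0, -4.8]
opening: 0.0511
grip_force: 64.7
```

Emit:
apply_moves(rows=[0,0,0,0,0,0,0,0,0,0,0,0])

```text
t: 4.35
tool_pos: [0.5629, 0.1809, 0.1274]
tool_rot: [-2.102, -2.335, 0.0]
contact_force: [0.0, 0.6, -4.0]
opening: 0.0508
grip_force: 64.7
```

Emit:
apply_moves(rows=[0,0,0.01,0,0,0,0,0,0.019,0,0,0,0,0,0.023,0,0,0,0,0,0.025,0,0,0,0,0,0.025,0,0,0])

```text
t: 4.85
tool_pos: [0.5633, 0.181, 0.1147]
tool_rot: [-2.102, -2.335, 0.001]
contact_force: [-6.9, -1.4, 9.7]
opening: 0.0512
grip_force: 66.2
```

Emit:
apply_moves(rows=[0,0,0,0,0,0,0,0,0,0,0,0,0,0,0,0,0,0,0,0,0,0,0,0], grip=1)

```text
t: 5.25
tool_pos: [0.563, 0.1809, 0.1124]
tool_rot: [2.102, 2.335, 0.0]
contact_force: [0.4, 0.2, -0.4]
opening: 0.0854
grip_force: 0.0
```

```bash
python3 - <<'E'
from h import *
from station import ctrl
o=ctrl.get_obs();go(o,[.555,.250,.150],6.1);go(o,[.555,.250,.112],6.1)
E
```

```text
t 5.2 cur yaw 6.00 pos [0.563  0.1809 0.1124] F [ 0.4   0.15 -0.4 ] op 0.0854
row [0.1159, -0.0013, -0.0627, 0.0001, 0.0, -0.0011]
t 5.2 cur yaw 6.00 pos [0.563  0.1809 0.1124] F [ 0.4   0.15 -0.4 ] op 0.0854
row [0.1159, -0.0013, 0.0007, 0.0001, 0.0, -0.0011]
```

U3 weighs about 4 N (0.4 kg), the medium one. Next I slide along to the middle housing.

Emit:
apply_moves(rows=[0.058,-0.001,0,0,0,0,0.116,-0.001,0,0,0,0,0.116,-0.001,0,0,0,0,0.116,-0.001,0,0,0,0])

```text
t: 5.65
tool_pos: [0.5549, 0.2505, 0.1123]
tool_rot: [2.1, 2.336, -0.001]
contact_force: [-0.7, -0.3, 0.3]
opening: 0.0853
grip_force: 0.0
```

Emit:
apply_moves(rows=[0,0,0,0,0,0,0,0,0,0,0,0,0,0,0,0,0,0,0,0,0,0,0,0,0,0,0,0,0,0,0,0,0,0,0,0], grip=0.45)

```text
t: 6.25
tool_pos: [0.5556, 0.2495, 0.1127]
tool_rot: [2.101, 2.333, 0.0]
contact_force: [3.4, -2.3, -0.3]
opening: 0.0514
grip_force: 67.2
```

Emit:
apply_moves(rows=[0,0,-0.01,0,0,0,0,0,-0.02,0,0,0,0,0,-0.025,0,0,0,0,0,-0.025,0,0,0,0,0,-0.025,0,0,0,0,0,-0.025,0,0,0,0,0,-0.025,0,0,0,0,0,-0.025,0,0,0,0,0,-0.025,0,0,0])

```text
t: 7.15
tool_pos: [0.555, 0.2501, 0.1274]
tool_rot: [-2.102, -2.335, 0.0]
contact_force: [-0.1, -0.0, -8.1]
opening: 0.0513
grip_force: 66.4
```

U2 weighs 8.1 N, so it is the heaviest, and U1 must be the empty one. I take U2 to the mat.

```bash
python3 - <<'E'
from h import *
from station import ctrl
o=ctrl.get_obs();go(o,[.45,0,.18],80.7);go(o,[.45,.0,.096],80.7)
E
```

```text
t 7.2 cur yaw 6.00 pos [0.555  0.2501 0.1274] F [-0.09 -0.05 -8.08] op 0.0513
row [-0.3962, -0.2177, -0.0876, -0.0001, -0.0, -0.83]
t 7.2 cur yaw 6.00 pos [0.555  0.2501 0.1274] F [-0.09 -0.05 -8.08] op 0.0513
row [-0.3962, -0.2177, 0.0524, -0.0001, -0.0, -0.83]
```

Emit:
apply_moves(rows=[0,0,-0.04,0,0,0,0,0,-0.09,0,0,0,0,0,-0.12,0,0,0,-0.02,-0.01,-0.12,0,0,-0.05,-0.06,-0.035,-0.12,0,0,-0.13,-0.11,-0.06,-0.12,0,0,-0.22,-0.16,-0.09,-0.12,0,0,-0.31,-0.21,-0.115,-0.12,0,0,-0.4,-0.26,-0.145,-0.12,0,0,-0.49,-0.31,-0.17,-0.12,0,0,-0.58,-0.35,-0.195,-0.11,0,0,-0.67,-0.38,-0.21,-0.09,0,0,-0.76,-0.395,-0.217,-0.05,0,0,-0.82,-0.396,-0.218,0,0,0,-0.83,-0.396,-0.218,0.03,0,0,-0.83,-0.396,-0.218,0.045,0,0,-0.83,-0.396,-0.218,0.05,0,0,-0.83,-0.396,-0.218,0.05,0,0,-0.83])

```text
t: 8.95
tool_pos: [0.4503, 0.0001, 0.0981]
tool_rot: [0.254, 3.13, -0.0]
contact_force: [-0.8, -0.4, -6.7]
opening: 0.0512
grip_force: 66.4
```

Emit:
apply_moves(rows=[0,0,0.002,0,0,0,0,0,0.004,0,0,0,0,0,0.004,0,0,0])

```text
t: 9.25
tool_pos: [0.4503, 0.0001, 0.0957]
tool_rot: [0.254, 3.13, -0.0]
contact_force: [-0.7, -0.2, -7.7]
opening: 0.0512
grip_force: 66.5
```

Emit:
apply_moves(rows=[0,0,0.0015,0,0,0,0,0,0.003,0,0,0,0,0,0.003,0,0,0])

```text
t: 9.55
tool_pos: [0.4505, 0.0001, 0.0957]
tool_rot: [-0.254, -3.131, 0.0]
contact_force: [-8.6, 1.4, 9.3]
opening: 0.0509
grip_force: 68.7
```

Set down. I release, raise, and turn to grip by the ends.

Emit:
apply_moves(rows=[0,0,0,0,0,0,0,0,0,0,0,0,0,0,0,0,0,0,0,0,-0.06,0,0,0,0,0,-0.14,0,0,0,0,0,-0.22,0,0,0,0,0,-0.25,0,0,0,0,0,-0.25,0,0,0], grip=1)

```text
t: 10.35
tool_pos: [0.452, -0.0002, 0.248]
tool_rot: [0.254, 3.122, -0.001]
contact_force: [-0.5, -0.2, 0.6]
opening: 0.0855
grip_force: 0.0
```

```bash
python3 - <<'E'
from h import *
from station import ctrl
o=ctrl.get_obs();go(o,[.45,0,.24],-9.3)
for n in("top","wrist"):
    im,d=ctrl.get_image(n);W=world(im,d,ctrl.camera_model(n),o);Z=W[...,2];np.savez(n+"2.npz",im=im,d=d,W=W)
    mk=(d>0)&(Z>.046)&(Z<.064)&(abs(W[...,0]-.45)<.06)&(abs(W[...,1])<.06)
    if mk.sum()>50: print(n,rect(W,mk))
    mk=(d>0)&(Z>.045)&(Z<.075)&(abs(W[...,0]-.53)<.08)&(abs(W[...,1]+.24)<.07)
    if mk.sum()>50: print(n,"carrier",rect(W,mk))
E
```

```text
t 10.3 cur yaw 80.71 pos [ 4.52e-01 -2.00e-04  2.48e-01] F [-0.48 -0.23  0.6 ] op 0.0855
row [0.0035, -0.0001, 0.0134, 0.0046, 0.0047, 1.0001]
top carrier (((531.8232421875, -240.32164001464844), (82.17542266845703, 49.35605239868164), 81.01026153564453), np.float64(0.06363453821799525), 171)
wrist (((452.8216552734375, -1.3233375549316406), (52.063880920410156, 65.05321502685547), 80.74501037597656), np.float64(0.05948977423134247), 3964)
wrist carrier (((526.9056396484375, -242.69313049316406), (81.02481842041016, 35.15397262573242), 81.47454833984375), np.float64(0.06115482618941853), 1169)
```

Emit:
apply_moves(rows=[0.003,0,0,0.004,0.004,0.999,0.003,0,0,0.004,0.004,0.999,0.003,0,0,0.004,0.004,0.999,0.003,0,0,0.004,0.004,0.999,0.003,0,0,0.004,0.004,0.999,0.003,0,0,0.004,0.004,0.999,0.003,0,0,0.004,0.004,0.999,0.003,0,0,0.004,0.004,0.999,0.003,0,0,0.004,0.004,0.999,0.003,0,0,0.004,0.004,0.999,0.003,0,0,0.004,0.004,0.999,0.003,0,0,0.004,0.004,0.999,0.003,0,0,0.004,0.004,0.999])

```text
t: 11.75
tool_pos: [0.4473, 0.0005, 0.2414]
tool_rot: [-2.384, -2.032, 0.012]
contact_force: [1.0, -0.4, 0.0]
opening: 0.0855
grip_force: 0.0
```

```bash
python3 - <<'E'
from h import *
from station import ctrl
o=ctrl.get_obs();go(o,[.451,0,.088],-9.3)
im,d=ctrl.get_image("wrist");W=world(im,d,ctrl.camera_model("wrist"),o);Z=W[...,2]
mk=(d>0)&(Z>.046)&(Z<.064)&(abs(W[...,0]-.45)<.06)&(abs(W[...,1])<.06)
print(rect(W,mk));cv2.imwrite("pics/w3.png",im)
E
```

```text
t 11.8 cur yaw -9.12 pos [0.4473 0.0005 0.2414] F [ 0.97 -0.45  0.01] op 0.0855
row [0.0001, 0.0091, 0.2555, -0.0073, -0.0, 0.002]
(((451.25115966796875, -0.6046714782714844), (51.34151840209961, 65.97513580322266), 80.70819854736328), np.float64(0.05657471822581203), 4023)
```

View pics/w3.png

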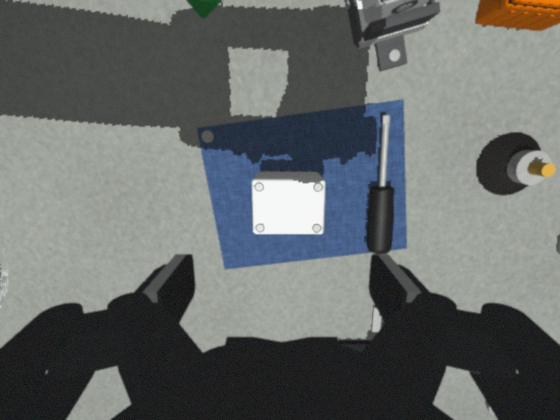

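The housing sits square on the mat at (288,206). The screwdriver handle at (380,215) stays about 40 mm beyond its end, clear of the finger.

Emit:
apply_moves(rows=[0,0.009,0.06,-0.007,0,0.002,0,0.009,0.14,-0.007,0,0.002,0,0.009,0.21,-0.007,0,0.002,0,0.009,0.245,-0.007,0,0.002,0,0.009,0.2555,-0.007,0,0.002,0,0.009,0.2555,-0.007,0,0.002,0,0.009,0.2555,-0.007,0,0.002])

```text
t: 12.5
tool_pos: [0.4533, -0.0005, 0.0914]
tool_rot: [2.392, 2.03, 0.006]
contact_force: [0.1, 0.6, 0.4]
opening: 0.0854
grip_force: 0.0
```

Emit:
apply_moves(rows=[0,0,0,0,0,0,0,0,0,0,0,0,0,0,0,0,0,0,0,0,0,0,0,0,0,0,0,0,0,0], grip=0.65, grip_force=70)

```text
t: 13.0
tool_pos: [0.453, -0.0004, 0.0919]
tool_rot: [2.393, 2.03, 0.004]
contact_force: [-2.1, 0.1, 6.2]
opening: 0.065
grip_force: 80.8
```

Emit:
apply_moves(rows=[0,0,-0.01,0,0,0,0,0,-0.05,0,0,0,0,0,-0.11,0,0,0,0,0,-0.18,0,0,0,0,0,-0.22,0,0,0,0,0,-0.22,0,0,0])

```text
t: 13.6
tool_pos: [0.4536, -0.0005, 0.2261]
tool_rot: [2.389, 2.027, 0.012]
contact_force: [1.3, 0.1, -7.7]
opening: 0.0653
grip_force: 82.3
```

```bash
python3 - <<'E'
from h import *
from station import ctrl
o=ctrl.get_obs();go(o,[.44,-.24,.23],-9.2)
E
```

```text
t 13.6 cur yaw -9.38 pos [ 0.4536 -0.0005  0.2261] F [ 1.32  0.13 -7.67] op 0.0653
row [-0.3976, 0.0428, -0.0061, 0.0074, 0.0, -0.002]
```

```bash
python3 - <<'E'
from h import *
from station import ctrl
o=ctrl.get_obs();go(o,[.52,-.33,.23],-9.2)
E
```

```text
t 13.6 cur yaw -9.38 pos [ 0.4536 -0.0005  0.2261] F [ 1.32  0.13 -7.67] op 0.0653
row [-0.5238, 0.1988, -0.0042, 0.0074, 0.0, -0.002]
```

Emit:
apply_moves(rows=[-0.02,0.01,0,0,0,0,-0.07,0.03,0,0,0,0,-0.14,0.05,0,0.007,0,0,-0.21,0.08,0,0.007,0,0,-0.28,0.11,0,0.007,0,0,-0.35,0.14,0,0.007,0,0,-0.42,0.17,0,0.007,0,-0.002,-0.48,0.19,0,0.007,0,-0.002,-0.515,0.199,-0.004,0.007,0,-0.002,-0.524,0.199,-0.004,0.007,0,-0.002,-0.524,0.199,-0.004,0.007,0,-0.002,-0.524,0.199,-0.004,0.007,0,-0.002])

```text
t: 14.8
tool_pos: [0.5172, -0.3289, 0.222]
tool_rot: [-2.384, -2.029, 0.009]
contact_force: [-1.0, 1.4, -7.9]
opening: 0.0653
grip_force: 81.9
```

```bash
python3 - <<'E'
from h import *
from station import ctrl
o=ctrl.get_obs();go(o,[.532,-.2405,.15],-9.2)
im,d=ctrl.get_image("wrist");W=world(im,d,ctrl.camera_model("wrist"),o);Z=W[...,2]
np.savez("w4.npz",im=im,W=W,d=d)
near=(d>0)&(abs(W[...,0]-.53)<.09)&(abs(W[...,1]+.24)<.075)
print("plates",rect(W,near&(Z>.045)&(Z<.075)))
m=near&(Z>.003)&(Z<.075)&(im.max(2)<75)
cv2.imwrite("pics/w4.png",im)
n,l,s,c=cv2.connectedComponentsWithStats((near&(Z>.064)&(Z<.073)).astype(np.uint8))
for i in range(1,n):
    if s[i,4]>60: print(c[i],rect(W,l==i))
E
```

```text
t 14.8 cur yaw -9.21 pos [ 0.5172 -0.3289  0.222 ] F [-1.02  1.36 -7.88] op 0.0653
row [0.1491, 0.0021, 0.1204, -0.0076, -0.0017, -0.0001]
plates (((532.8892211914062, -244.32435607910156), (82.18254852294922, 50.24729919433594), 81.32594299316406), np.float64(0.06377873546782847), 2521)
[285.67329545  44.85227273] (((538.45361328125, -207.1598663330078), (7.042685031890869, 50.03157043457031), 82.45064544677734), np.float64(0.06623973922041897), 704)
[286.58546169 155.47347741] (((527.3032836914062, -281.48406982421875), (6.756199836730957, 49.791786193847656), 80.77776336669922), np.float64(0.06628487108273168), 509)
```

View pics/w4.png

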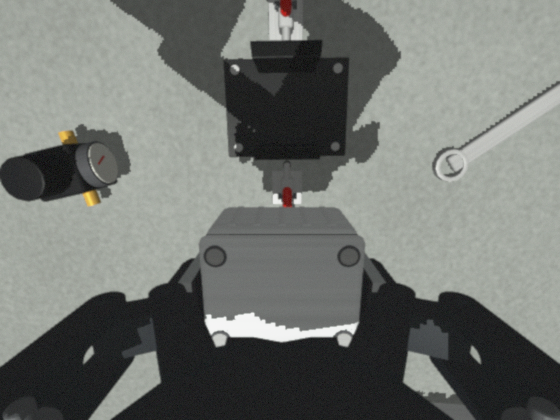

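Emit:
apply_moves(rows=[0.002,0.005,-0.01,-0.0076,-0.0017,0,0.002,0.005,-0.01,-0.0076,-0.0017,0,0.002,0.005,-0.01,-0.0076,-0.0017,0,0.002,0.005,-0.01,-0.0076,-0.0017,0])

```text
t: 15.25
tool_pos: [0.5216, -0.3289, 0.231]
tool_rot: [2.388, 2.033, 0.001]
contact_force: [-0.4, 0.0, -6.9]
opening: 0.0649
grip_force: 81.9
```

```bash
python3 - <<'E'
from h import *
from station import ctrl
def an(o,im,W,d,tag):
    Z=W[...,2];near=(d>0)&(abs(W[...,0]-.53)<.09)&(abs(W[...,1]+.24)<.075)
    n,l,s,c=cv2.connectedComponentsWithStats((near&(Z>.062)&(Z<.073)).astype(np.uint8))
    C=[]
    for i in range(1,n):
        if s[i,4]>15: r=rect(W,l==i);C.append(r[0][0]);print(tag,r)
    if len(C)==2:
        v=np.array(C[0])-C[1];print(tag,"mid",np.mean(C,0),"ang",np.degrees(np.arctan2(v[1],v[0])))
o=ctrl.get_obs();im,d=ctrl.get_image("wrist");W=world(im,d,ctrl.camera_model("wrist"),o)
an(o,im,W,d,"wrist")
z=np.load("top2.npz");an(o,z["im"],z["W"],z["d"],"top")
z=np.load("top0.npz");an(o,z["im"],world(z["im"],z["d"],ctrl.camera_model("top")),z["d"],"top0")
# floor plate
Z=W[...,2];u,v=np.meshgrid(np.arange(560),np.arange(420))
m=(u>215)&(u<360)&(v>50)&(v<165)&(d>0)&(Z>.003)&(Z<.0115)&(im.max(2)<60)
r=rect(W,m);print("floor",r)
# held lid in tool frame
R=Rn.from_rotvec(o["tool_rot"]).as_matrix();T=(W-o["tool_pos"])@R
m=(d>0)&(abs(T[...,2]-.035)<.006)&(abs(T[...,1])<.031)&(abs(T[...,0])<.04)
m2=m; print("lid", (T[m2][:,0].max(),np.percentile(T[m2][:,0],[1,99]),np.median(T[m2][:,2])))
go(o,[.532,-.242,.15],-9.)
E
```

```text
wrist (((538.2939453125, -208.24661254882812), (9.300926208496094, 50.04527282714844), 81.85062408447266), np.float64(0.06565087139792329), 880)
wrist (((527.607421875, -280.85247802734375), (8.537617683410645, 49.66819381713867), 80.81861114501953), np.float64(0.06569073064277779), 640)
wrist mid [ 532.95068359 -244.54954529] ang 81.62701516264049
top (((537.74853515625, -203.3935546875), (7.601903438568115, 49.16607666015625), 82.03975677490234), np.float64(0.06590141710419956), 46)
top (((527.21728515625, -275.93609619140625), (10.412349700927734, 47.03641128540039), 81.493896484375), np.float64(0.06521664498558107), 59)
top mid [ 532.48291016 -239.66482544] ang 81.73988049127864
top0 (((537.4996948242188, -204.1266632080078), (9.314244270324707, 49.09885787963867), 78.84281921386719), np.float64(0.06557076222034729), 48)
top0 (((526.81787109375, -275.2182922363281), (10.179718017578125, 46.84763717651367), 82.00889587402344), np.float64(0.0661239973412755), 56)
top0 mid [ 532.15878296 -239.67247772] ang 81.45498461262295
floor (((533.017822265625, -244.29580688476562), (85.91033935546875, 112.25171661376953), 81.5981216430664), np.float64(0.007670745994578537), 8535)
lid (np.float64(0.025664074726859134), array([-0.01998994,  0.02502274]), np.float64(0.035444009151677364))
t 15.2 cur yaw -9.17 pos [ 0.5216 -0.3289  0.231 ] F [-0.36  0.01 -6.93] op 0.0649
row [0.1461, -0.0066, 0.1346, 0.0027, 0.0019, -0.0019]
```

Both lips and the floor plate agree in the wrist view: centre (533,-244), x axis -8.4°. The image shows the empty carrier with floor at (287,107), the housing held square, and the regulator and spanner clear.

```bash
python3 - <<'E'
from h import *
from station import ctrl
o=ctrl.get_obs();go(o,[.5332,-.2437,.185],-8.4)
E
```

```text
t 15.3 cur yaw -9.18 pos [ 0.5215 -0.3289  0.2309] F [ 0.42 -0.63 -8.2 ] op 0.0649
row [0.1435, -0.0038, 0.076, 0.0026, 0.0018, -0.0087]
```

Emit:
apply_moves(rows=[0.02,0,0,0,0,-0.009,0.06,-0.002,0,0,0,-0.009,0.11,-0.004,0,0,0,-0.009,0.138,-0.004,0.02,0.002,0.002,-0.009,0.1435,-0.004,0.05,0.002,0.002,-0.009,0.1435,-0.004,0.072,0.002,0.002,-0.009,0.1435,-0.004,0.076,0.002,0.002,-0.009,0.1435,-0.004,0.076,0.002,0.002,-0.009,0.1435,-0.004,0.076,0.002,0.002,-0.009])

```text
t: 16.2
tool_pos: [0.5334, -0.2447, 0.1856]
tool_rot: [2.378, 2.051, 0.002]
contact_force: [0.5, -0.1, -8.1]
opening: 0.0648
grip_force: 81.6
```

```bash
python3 - <<'E'
from h import *
from station import ctrl
o=ctrl.get_obs();go(o,[.5332,-.2437,.098],-8.4)
im,d=ctrl.get_image("top");cv2.imwrite("pics/t5.png",cv2.resize(im[150:270,320:460],None,fx=4,fy=4,interpolation=2))
E
```

```text
t 16.2 cur yaw -8.43 pos [ 0.5334 -0.2447  0.1856] F [ 0.47 -0.08 -8.09] op 0.0648
row [0.0016, -0.0009, 0.146, 0.0012, 0.0001, -0.0004]
```

Emit:
apply_moves(rows=[0.0016,-0.001,0.02,0.001,0,0,0.0016,-0.001,0.05,0.001,0,0,0.0016,-0.001,0.08,0.001,0,0,0.0016,-0.001,0.105,0.001,0,0,0.0016,-0.001,0.115,0.001,0,0,0.0016,-0.001,0.115,0.001,0,0,0.0016,-0.001,0.115,0.001,0,0])

```text
t: 16.95
tool_pos: [0.5332, -0.2432, 0.1166]
tool_rot: [2.378, 2.053, 0.0]
contact_force: [0.4, -0.3, -7.4]
opening: 0.0647
grip_force: 81.6
```

Emit:
apply_moves(rows=[0,0,0.01,0,0,0,0,0,0.02,0,0,0,0,0,0.027,0,0,0,0,0,0.03,0,0,0,0,0,0.031,0,0,0,0,0,0.032,0,0,0])

```text
t: 17.55
tool_pos: [0.5328, -0.2429, 0.0971]
tool_rot: [-2.377, -2.052, 0.0]
contact_force: [-3.1, 0.7, -1.0]
opening: 0.0647
grip_force: 82.4
```

Touching down. I ease down slightly, release and rise.

Emit:
apply_moves(rows=[0,0,0.001,0,0,0,0,0,0.001,0,0,0])

```text
t: 17.75
tool_pos: [0.533, -0.2431, 0.0971]
tool_rot: [-2.378, -2.053, 0.0]
contact_force: [-4.7, 2.2, 0.7]
opening: 0.0651
grip_force: 82.9
```

Emit:
apply_moves(rows=[0,0,0,0,0,0,0,0,0,0,0,0,0,0,0,0,0,0,0,0,-0.03,0,0,0,0,0,-0.08,0,0,0,0,0,-0.16,0,0,0,0,0,-0.24,0,0,0,0,0,-0.25,0,0,0,0,0,-0.25,0,0,0,0,0,-0.25,0,0,0], grip=1)

```text
t: 18.75
tool_pos: [0.5323, -0.2427, 0.2448]
tool_rot: [-2.376, -2.051, 0.001]
contact_force: [-1.2, 1.0, 0.1]
opening: 0.0854
grip_force: 0.0
```

```bash
cat > look.py <<'E'
from h import *
from station import ctrl
o=ctrl.get_obs();im,d=ctrl.get_image("wrist");W=world(im,d,ctrl.camera_model("wrist"),o);Z=W[...,2]
near=(d>0)&(abs(W[...,0]-.53)<.09)&(abs(W[...,1]+.24)<.075)
mk=near&(Z>.04)&(Z<.13)&(im.min(2)>60)
n,l,s,c=cv2.connectedComponentsWithStats(mk.astype(np.uint8))
for i in range(1,n):
    if s[i,4]>200: print(c[i],rect(W,l==i))
m=near&(Z>.003)&(Z<.0115)&(im.max(2)<60);print("floor",rect(W,m))
m=near&(Z>.062)&(Z<.073)&(im.max(2)<60);print("lips",rect(W,m))
go(o,[.5625,.1805,.2],6.05)
E
python3 look.py; python3 -c "
from station import ctrl;import cv2
im,d=ctrl.get_image('wrist');cv2.imwrite('pics/w6.png',im)"
```

```text
[282.76471968 205.66971616] (((532.8159790039062, -246.69039916992188), (58.774017333984375, 66.07820892333984), 81.79344940185547), np.float64(0.06151751238752465), 4263)
floor (((536.4346313476562, -224.78395080566406), (45.709564208984375, 108.36174011230469), 81.45006561279297), np.float64(0.007699665411018464), 487)
lips (((533.0350341796875, -244.36160278320312), (80.99695587158203, 49.832115173339844), 81.549560546875), np.float64(0.06562931619491269), 905)
t 18.8 cur yaw -8.40 pos [ 0.5323 -0.2427  0.2448] F [-1.18  1.01  0.06] op 0.0854
row [0.705, -0.0531, 0.0755, -0.0013, -0.0009, -0.1605]
```

View pics/w6.png

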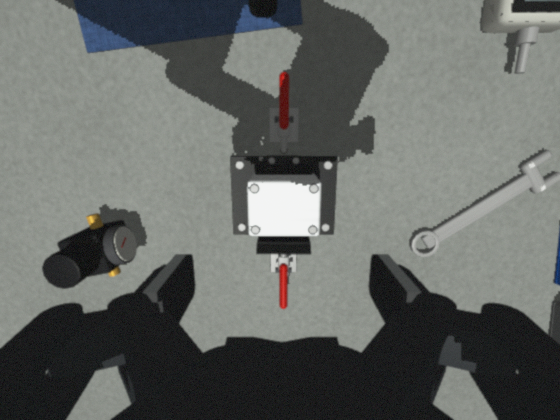

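```bash
sed -i 's/mk=near&(Z>.04)&(Z<.13)&(im.min(2)>60)/mk=near\&(abs(Z-ZZ)<.006)\&(im.min(2)>100)/; 1i import sys\nZZ=float(sys.argv[1])' look.py; python3 look.py .062
```

```text
[283.32672522 207.82760351] (((533.2981567382812, -243.65695190429688), (51.08824920654297, 66.21028900146484), 81.63755798339844), np.float64(0.061582923192100514), 3985)
floor (((538.0607299804688, -218.83145141601562), (34.20927810668945, 107.91602325439453), 81.31819152832031), np.float64(0.0074798512763199765), 509)
lips (((532.968994140625, -244.27386474609375), (81.73939514160156, 50.00107955932617), 81.54460144042969), np.float64(0.06565144695340117), 958)
t 18.9 cur yaw -8.40 pos [ 0.5319 -0.2424  0.2434] F [-0.32 -0.94 -1.15] op 0.0851
row [0.7046, -0.0521, 0.074, -0.0028, -0.0017, -0.1605]
```

The bottom housing is centred to within 1 mm and 0.1°, lying flat in the carrier, as the view shows at (283,208). Now the medium one.

Emit:
apply_moves(rows=[0.05,0,0,0,0,-0.16,0.7,-0.05,0,0,0,-0.16,0.7,-0.05,0,0,0,-0.16,0.7,-0.05,0,0,0,-0.16,0.7,-0.05,0,0,0,-0.16,0.7,-0.05,0,0,0,-0.16,0.7,-0.05,0,0,0,-0.16,0.7,-0.05,0,0,0,-0.16,0.705,-0.053,0,0,0,-0.16,0.705,-0.053,0,0,0,-0.16,0.705,-0.053,0,0,0,-0.16,0.705,-0.053,0,0,0,-0.16,0.705,-0.053,0,0,0,-0.16])

```text
t: 20.2
tool_pos: [0.563, 0.1789, 0.2457]
tool_rot: [-2.103, -2.332, 0.001]
contact_force: [0.9, 0.4, -0.2]
opening: 0.0853
grip_force: 0.0
```

```bash
python3 - <<'E'
from h import *
from station import ctrl
o=ctrl.get_obs();im,d=ctrl.get_image("wrist");W=world(im,d,ctrl.camera_model("wrist"),o);Z=W[...,2]
mk=(d>0)&(abs(Z-.074)<.006)&(im.min(2)>70)
n,l,s,c=cv2.connectedComponentsWithStats(mk.astype(np.uint8))
for i in range(1,n):
    if s[i,4]>200: print(c[i],rect(W,l==i))
go(o,[.563,.1805,.113],6.05)
E
```

```text
[281.19657795  37.30019011] (((549.1400146484375, 309.93927001953125), (52.078712463378906, 50.91135787963867), 6.127343654632568), np.float64(0.07364266492159598), 5260)
[282.47197023 208.86066527] (((563.7274780273438, 178.40850830078125), (52.07976531982422, 64.52999877929688), 5.841240406036377), np.float64(0.07358987121929778), 4299)
t 20.2 cur yaw 5.90 pos [0.563  0.1789 0.2457] F [ 0.93  0.4  -0.2 ] op 0.0853
row [0.0025, 0.0006, 0.2212, -0.001, -0.0003, -0.0017]
```

Emit:
apply_moves(rows=[0,0.001,0.05,-0.001,0,-0.002,0,0.001,0.12,-0.001,0,-0.002,0,0.001,0.18,-0.001,0,-0.002,0,0.001,0.212,-0.001,0,-0.002,0,0.001,0.221,-0.001,0,-0.002,0,0.001,0.221,-0.001,0,-0.002,0,0.001,0.221,-0.001,0,-0.002])

```text
t: 20.95
tool_pos: [0.5647, 0.1801, 0.1154]
tool_rot: [2.098, 2.336, 0.005]
contact_force: [-0.2, -0.7, 0.9]
opening: 0.0851
grip_force: 0.0
```

Emit:
apply_moves(rows=[0,0,0,0,0,0,0,0,0,0,0,0,0,0,0,0,0,0,0,0,0,0,0,0,0,0,0,0,0,0,0,0,0,0,0,0], grip=0.45, grip_force=60)

```text
t: 21.55
tool_pos: [0.5644, 0.1805, 0.1153]
tool_rot: [2.097, 2.337, 0.004]
contact_force: [-0.4, 0.2, 5.8]
opening: 0.0508
grip_force: 65.8
```

Emit:
apply_moves(rows=[0,0,-0.01,0,0,0,0,0,-0.03,0,0,0,0,0,-0.08,0,0,0,0,0,-0.14,0,0,0,0,0,-0.2,0,0,0,0,0,-0.24,0,0,0,0,0,-0.25,0,0,0,0,0,-0.25,0,0,0])

```text
t: 22.35
tool_pos: [0.5635, 0.1802, 0.2643]
tool_rot: [2.098, 2.337, 0.003]
contact_force: [0.3, 0.3, -3.5]
opening: 0.0513
grip_force: 65.0
```

```bash
python3 - <<'E'
from h import *
from station import ctrl
o=ctrl.get_obs();go(o,[.48,-.235,.265],81.6);go(o,[.533,-.2437,.24],81.6)
E
```

```text
t 22.4 cur yaw 6.19 pos [0.5635 0.1802 0.2643] F [ 0.32  0.29 -3.55] op 0.0513
row [-0.673, -0.213, -0.0021, 0.0016, 0.0006, -0.8379]
t 22.4 cur yaw 6.19 pos [0.5635 0.1802 0.2643] F [ 0.32  0.29 -3.55] op 0.0513
row [-0.697, -0.1268, 0.0398, 0.0016, 0.0006, -0.8379]
```

Emit:
apply_moves(rows=[-0.02,0,0,0,0,-0.03,-0.07,-0.01,0,0,0,-0.09,-0.14,-0.02,0,0,0,-0.18,-0.21,-0.04,0,0,0,-0.27,-0.28,-0.05,0,0,0,-0.36,-0.35,-0.06,0,0,0,-0.45,-0.42,-0.07,0,0,0,-0.53,-0.49,-0.09,0,0,0,-0.61,-0.56,-0.1,0,0,0,-0.69,-0.62,-0.113,0,0,0,-0.76,-0.67,-0.122,0,0,0,-0.81,-0.69,-0.126,0.02,0.001,0.001,-0.835,-0.697,-0.127,0.04,0.002,0.001,-0.838,-0.697,-0.127,0.04,0.002,0.001,-0.838,-0.697,-0.127,0.04,0.002,0.001,-0.838,-0.697,-0.127,0.04,0.002,0.001,-0.838])

```text
t: 23.95
tool_pos: [0.533, -0.2428, 0.2393]
tool_rot: [-0.228, -3.131, 0.0]
contact_force: [0.0, 0.1, -3.5]
opening: 0.0511
grip_force: 64.7
```

```bash
cat > held.py <<'E'
from h import *
from station import ctrl
o=ctrl.get_obs();im,d=ctrl.get_image("wrist");W=world(im,d,ctrl.camera_model("wrist"),o)
T=(W-o["tool_pos"])@Rn.from_rotvec(o["tool_rot"]).as_matrix()
m=(d>0)&(abs(T[...,1])<.012)&(T[...,0]>-.02)&(T[...,0]<.05)&(T[...,2]>.03)&(T[...,2]<.1)
t=T[m]
lid=t[t[:,2]<.048]; print("lid z",np.median(lid[:,2]),"lid x",np.percentile(lid[:,0],[2,99.5]))
f=t[t[:,2]>.055]; print("face x",np.percentile(f[:,0],[5,50,95]) if len(f) else None,len(f))
go(o,[.533,-.2437,.17],81.6)
cv2.imwrite("pics/h7.png",im)
E
python3 held.py
```

```text
lid z 0.041735299231450494 lid x [-0.01872503  0.0311512 ]
face x [0.03077189 0.0311494  0.03225253] 843
t 23.9 cur yaw 81.66 pos [ 0.533  -0.2428  0.2393] F [ 0.04  0.06 -3.45] op 0.0511
row [-0.0005, -0.0014, 0.1154, -0.0002, -0.0015, 0.0006]
```

View pics/h7.png

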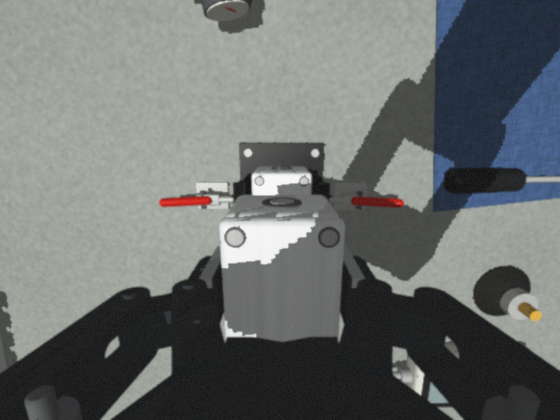

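The top housing is held square above the carrier. Its front face is 31.2 mm ahead of the TCP instead of 33, so I shift by about 1.5 mm.

```bash
python3 - <<'E'
from h import *
from station import ctrl
o=ctrl.get_obs();go(o,[.5315,-.2433,.17],81.6)
E
```

```text
t 24.0 cur yaw 81.66 pos [ 0.5331 -0.2429  0.2397] F [-0.12 -0.06 -3.59] op 0.0510
row [0.0024, -0.0009, 0.1162, -0.0004, -0.001, 0.0007]
```

Emit:
apply_moves(rows=[0.0024,-0.001,0.02,0,-0.001,0.0005,0.0024,-0.001,0.05,0,-0.001,0.0005,0.0024,-0.001,0.08,0,-0.001,0.0005,0.0024,-0.001,0.105,0,-0.001,0.0005,0.0024,-0.001,0.116,0,-0.001,0.0005,0.0024,-0.001,0.116,0,-0.001,0.0005,0.0024,-0.001,0.116,0,-0.001,0.0005])

```text
t: 24.7
tool_pos: [0.5315, -0.2443, 0.1703]
tool_rot: [0.231, 3.133, -0.002]
contact_force: [0.1, 0.1, -3.5]
opening: 0.0511
grip_force: 64.9
```

```bash
python3 - <<'E'
from h import *
from station import ctrl
o=ctrl.get_obs();go(o,[.5315,-.2433,.158],81.6)
E
```

```text
t 24.7 cur yaw 81.56 pos [ 0.5315 -0.2443  0.1703] F [ 0.12  0.11 -3.45] op 0.0511
row [0.0002, 0.0018, 0.0206, -0.0006, 0.0002, -0.0004]
```

Emit:
apply_moves(rows=[0,0.0018,0.008,0,0,0,0,0.0018,0.014,0,0,0,0,0.0018,0.018,0,0,0,0,0.0018,0.0205,0,0,0,0,0.0018,0.0205,0,0,0])

```text
t: 25.2
tool_pos: [0.5313, -0.2432, 0.1575]
tool_rot: [-0.231, -3.133, 0.001]
contact_force: [-0.2, 0.3, -4.7]
opening: 0.0514
grip_force: 64.9
```

Emit:
apply_moves(rows=[0,0,0.001,0,0,0,0,0,0.001,0,0,0])

```text
t: 25.4
tool_pos: [0.5314, -0.2432, 0.1573]
tool_rot: [-0.231, -3.133, 0.001]
contact_force: [-1.3, 0.5, -1.3]
opening: 0.0514
grip_force: 65.1
```

Contact. A touch more, then I release gently and rise.

Emit:
apply_moves(rows=[0,0,0.0008,0,0,0,0,0,0.0008,0,0,0])

```text
t: 25.6
tool_pos: [0.5314, -0.2432, 0.1573]
tool_rot: [-0.231, -3.133, 0.001]
contact_force: [-3.2, 0.0, 3.6]
opening: 0.0512
grip_force: 65.8
```

Emit:
apply_moves(rows=[0,0,0,0,0,0,0,0,0,0,0,0,0,0,0,0,0,0,0,0,0,0,0,0,0,0,-0.03,0,0,0,0,0,-0.08,0,0,0,0,0,-0.16,0,0,0,0,0,-0.24,0,0,0,0,0,-0.24,0,0,0,0,0,-0.24,0,0,0,0,0,-0.24,0,0,0], grip=1)

```text
t: 26.7
tool_pos: [0.5308, -0.2427, 0.2987]
tool_rot: [-0.231, -3.13, -0.001]
contact_force: [0.3, -0.3, -0.7]
opening: 0.0856
grip_force: 0.0
```

```bash
python3 look.py .116; python3 - <<'E'
from station import ctrl
import cv2,numpy as np
a,_=ctrl.get_image("wrist");b,_=ctrl.get_image("side")
cv2.imwrite("pics/end.png",np.hstack([cv2.resize(a,(400,300)),cv2.resize(b[120:270,280:480],(400,300))]))
E
```

```text
[280.06128312 202.6996489 ] (((532.9757690429688, -244.8316192626953), (51.84113693237305, 65.85232543945312), 80.89385223388672), np.float64(0.11552372724740134), 3133)
floor (((532.708251953125, -243.8346710205078), (84.29462432861328, 108.57488250732422), 81.59534454345703), np.float64(0.007610489983560842), 260)
lips (((532.9278564453125, -243.9079132080078), (81.28531646728516, 49.87856674194336), 81.69033813476562), np.float64(0.06546386212835861), 637)
t 26.7 cur yaw 81.56 pos [ 0.5308 -0.2427  0.2987] F [ 0.26 -0.27 -0.7 ] op 0.0856
row [0.0509, 0.7054, 0.1649, -0.001, -0.0017, 0.839]
```

View pics/end.png

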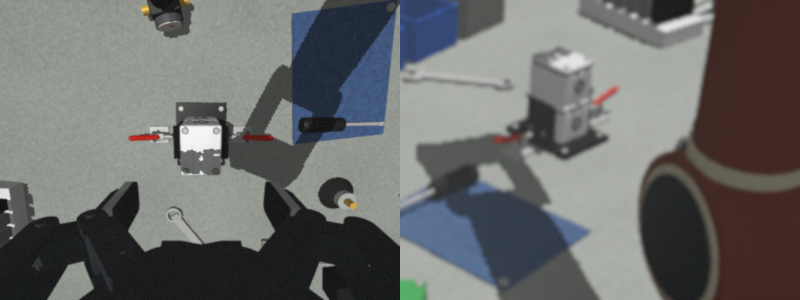

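The final pictures show the stack upright in the carrier, with the top housing at wrist-view pixel (200,147) of the left panel. It is within about 1 mm and 1° of the carrier's centre and axis.

```bash
python3 -c "
from station import ctrl
print(ctrl.finish_job())"
```

```text
the job is handed in; nothing more can be done
None
```

I handed the job in at about 27 s: the heaviest housing (8.1 N) is at the bottom of the carrier and the medium one (about 4 N) squarely on top, centred to about 1 mm, and the third is still in the track, never hefted but taken as the empty one because the other two weighed 0.4 and 0.8 kg.

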